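Lock the kraft-paper roll onto its spindle with the linchpin

TASK

Take the big linchpin with the wide wire ring out of the pin rack and push it down through the hole near the free end of the paper roll's spindle until its collar sits on the spindle, with its ring still folded back towards the roll. Then swing the ring over the top of the pin and down over the spindle's free end, so that it hangs round the spindle with its cross bar underneath.

Things in the scene. Friction and masses are not known exactly. Their poses are not given: they have to be found in the camera images.
- linchpin_head (a point): Grip point of the big dark-steel linchpin in a 3-hole aluminium rack beside a small narrow-ringed pin and a ringless one. Head 22 (x) by 18 (y) mm; its top is 14 mm above this point, the 36 mm collar's underside 48 mm below. Shank 10 mm thick, 82 mm long, pointed. z up. Ring hinges on a rod along x 38 mm below this point; it leans back to -y, leaving both x sides of the head free to grip.
- linchpin_ring (a joint): Angle of the linchpin's rectangular wire ring (6 mm wire, legs 68 mm apart): 0 = folded back to the pin's -y, 35 degrees above level; 0.96 = straight up, clear over the head; 2.53 = level to +y; 3.97 = hanging at its closed stop. Swings freely: falls back to 0 if let go before upright, falls on to closed once past upright.
- linchpin_bar (a point): Middle of the ring's cross bar, 68 mm long and parallel to the hinge rod, 80 mm from the rod. The bar rises and passes over the head as it swings.
- spindle_hole (a point): Top centre of the 20 mm square through hole in the 40 mm square steel spindle, 150 mm above the bench. z up, +y to the free end (25 mm away), -y to the roll: black 60 mm hub from 30 mm, 100 mm disc at 115 mm, 110 mm paper roll from 125 mm (top 185 mm above the bench). The pin's +y must point along this +y within about 10 degrees for the ring to pass round the spindle.

How it is judged:
By the outcome, as a careful person would: the job done as asked, in the order asked, and still so for the second after the job is handed in, with the robot touching nothing.
It also fails if it takes over 45 s, if anything falls off the work surface, if the arm or the gripper's body presses on something with over 40 N, if the wrist force passes 120 N, or if a joint passes its speed limit or range.

ROBOT

A 7-joint arm with a two-finger parallel gripper is mounted at the origin on the work surface. World frame = base frame: x ahead of the robot, y to its left, z up, the work surface at z = 0. Lengths are in m, angles in rad, forces in N, time in s.
With the tool pointing down it reaches from about 0.425 to 0.925 m from the base axis. Payload 6.8 kg.
Tool frame: the origin (TCP) lies at the very end of the fingers, on their centre line; the grasp point (between the pads) lies 19 mm behind it; z points along the fingers, y is the line along which they close (so a half turn about z gives the same grasp; the last joint's range is limited). The gripper opens to 85 mm and grips with 20 to 120 N. Pads are 22 mm wide; open, the fingers measure 114 mm over their backs; the gripper's body (76 mm by 85 mm) begins 54 mm behind the grasp point. The pads swing forward as they close: fully open they stand 13 mm farther back than shut.
Start: joints at [-1.244, 0.477, 0.022, 1.555, -0.011, 1.109, -0.083], TCP at [0.284, 0.612, 0.231] pointing down, gripper open.
Joint ranges: [-2.96, 2.96], [-0.34, 2.1], [-1.41, 1.46], [0.24, 2.44], [-1.37, 4.51], [0.17, 1.92], [-2.96, 2.96]. Speed limits (rad/s): [2.39, 2.39, 3.14, 3.14, 3.14, 3.14, 3.14].

INTERFACE

Orientations are given as a unit quaternion [w, x, y, z].
In Python, from station import telemetry, viewer, job, search_frame, cut_out gives the robot as it stands. The module is installed in compiled form; this text tells all that it offers.
- The arm moves only by the shell command python3 -m crank 'ROWS' [FORCE]. ROWS is JSON, a list of rows, each an object with "delta_rot": the turn, a rotation vector about the tool's x, y, z in degrees, a list of three; "xyz": the shift along the tool's x, y, z in m, a list of three; "fingers": the gripper command: -1 is fully open, 1 is shut, values between are in proportion. In form: [{"delta_rot": [ax, ay, az], "xyz": [dx, dy, dz], "fingers": fingers}, ...]. A call has 1 to 10 rows; each row is the pose to reach, as a shift and turn from the pose commanded when the call began, along the tool's axes at that moment; what a row does not reach only later rows make up. A row lasts 1/10 s, in which the tool goes at most 50 mm and 8.59 degrees, less where a joint would pass 70% of its speed; a pose out of reach is approached as far as the arm can. A call with a gripper value outside its range is refused whole. The fingers move at their own pace and stop on an object; FORCE is the grip in N (left out, the last holds). Time passes only in rows, so rows that repeat a pose let the fingers close. It gives the time, the measured TCP pose, the force, the opening and the grip force at its end, in the units of the state.
- telemetry.get_obs(): the state, without advancing time (a new reading comes with each control period).
- viewer.read_camera(name): name is "scene" or "side" or "wrist"; returns a dict with "img" (384x512x3 uint8, red, green, blue), "fx", "fy", "cx", "cy" (pixels), "origin" and "rotation" of the camera in the world. Camera axes: x right, y up, looking along -z (the intrinsics and any distortion apply to the point x, -y, -z); pixel columns grow to the right and rows downward; lengths in m; the calibration is good to about 2 mm. A picture is of the moment at which its call begins. There is no depth.
- job.hand_in(): hands the job in; it is judged then, once.
Trained networks look in the newest picture that a camera, given by its name, has taken for a name from the list of things; names that differ only in an ending like _2 or _b are one class to them, and where a whole thing is asked for, a point or a joint stands for the part that bears it (a point fixed in the world has none). Each returns a list of dicts, best first, with "score" (0 to 1); they miss things now and then, are a little off and sometimes report something else, mostly with a low value. They report only what shows in the picture. A call takes as long as a camera call.
- search_frame(camera, thing): "pixel" ([column, row] in pixels, amid what is visible of it).
- cut_out(camera, thing): "pixels" (384x512 bool, what is visible of it) and "pixel" ([column, row] in pixels, amid what is visible of it).
The state is a dict: "t": time; "q": joint angles; "joint_vel": joint speeds; "joint_torque": joint torques, N m; "eef_pos": TCP position; "tool_rot": TCP orientation; "contact_force": force on the tool from outside, world axes, zero at the start; "torque": the same for the moment, N m; "gripper_width": opening from 0.0 (shut) to 1.0 (fully open); "grasp_force": force on a finger pad.
Only numpy, scipy, OpenCV 4.12 (cv2) and the standard library are available. Lean on these libraries where they do the work, as an engineer would, in place of code of your own. Each camera call takes 0.05 s, during which the arm holds its last target. There are 200 camera calls.

## Working session

There is one attempt and no reset: what is moved stays moved. The work goes in short steps, Python scripts to look and compute and a shell command to move; the robot and the scene stay as the last step left them, time stands still between calls to the robot, and variables do not carry over. Pictures are saved under pics/ and viewed, at most 10 in all, crops included, and the job is handed in when it is done.

```bash
mkdir -p pics; cat > h.py <<'E'
import numpy as np, cv2
from scipy.spatial.transform import Rotation as R
from station import telemetry, viewer, job, search_frame, cut_out
def cam(n):
    c=viewer.read_camera(n); c['o']=np.array(c['origin']); r=np.array(c['rotation'],float)
    c['R']=R.from_quat(np.r_[r[1:],r[0]]).as_matrix() if r.size==4 else r.reshape(3,3); return c
def save(c,f): cv2.imwrite('pics/'+f,c['img'][:,:,::-1])
def ray(c,p):
    d=np.array([(p[0]-c['cx'])/c['fx'],-(p[1]-c['cy'])/c['fy'],-1.]); d=c['R']@d; return c['o'],d/np.linalg.norm(d)
def tri(*rs):
    A=sum(np.eye(3)-np.outer(d,d) for o,d in rs); b=sum((np.eye(3)-np.outer(d,d))@o for o,d in rs)
    x=np.linalg.solve(A,b); return x,[float(np.linalg.norm((np.eye(3)-np.outer(d,d))@(x-o))) for o,d in rs]
def atz(c,p,z):
    o,d=ray(c,p); return o+d*(z-o[2])/d[2]
def proj(c,X):
    v=c['R'].T@(np.array(X)-c['o']); return np.array([c['cx']+c['fx']*v[0]/-v[2], c['cy']+c['fy']*-v[1]/-v[2]])
def tool():
    s=telemetry.get_obs(); q=s['tool_rot']; return np.array(s['eef_pos']),R.from_quat([q[1],q[2],q[3],q[0]]).as_matrix(),s
E
python3 - <<'E'
from h import *
cs={n:cam(n) for n in('scene','side','wrist')}
for n,c in cs.items():
    print(n,[k for k in c if k not in('img','o','R')],c['fx'],c['cx'],c['cy'],c['o'].round(3),c['R'].round(2).tolist(),[c[k] for k in c if 'dist' in k])
    save(c,n+'0.png')
    for t in('linchpin_head','linchpin_ring','linchpin_bar','spindle_hole'):
        print(t,[(np.round(r['pixel'],1).tolist(),round(r['score'],2)) for r in search_frame(n,t)][:4])
print(tool())
cv2.imwrite('pics/a.png',np.hstack([cv2.resize(cs[n]['img'],(400,300))[:,:,::-1] for n in('wrist','side')]))
E
```

```text
scene ['fx', 'fy', 'cx', 'cy', 'origin', 'rotation'] 346.80382622125876 249.93733758778723 189.25336320646443 [ 0.796 -0.254  0.696] [[0.77, -0.48, 0.42], [0.64, 0.59, -0.5], [-0.0, 0.65, 0.76]] []
linchpin_head [([305.0, 173.0], 0.91)]
linchpin_ring [([294.3, 179.2], 0.56)]
linchpin_bar []
spindle_hole [([134.5, 342.1], 0.63)]
side ['fx', 'fy', 'cx', 'cy', 'origin', 'rotation'] 381.4808357323056 249.5409605107642 193.81356932039313 [ 0.286 -0.365  0.595] [[0.89, 0.3, -0.34], [-0.45, 0.56, -0.7], [-0.02, 0.77, 0.63]] []
linchpin_head [([233.5, 167.6], 0.63), ([253.8, 171.9], 0.46)]
linchpin_ring [([248.1, 173.8], 0.57)]
linchpin_bar [([244.1, 168.3], 0.74)]
spindle_hole [([351.6, 341.7], 0.62)]
wrist ['fx', 'fy', 'cx', 'cy', 'origin', 'rotation'] 293.7907419917934 256.3071314699025 197.34193877973675 [0.222 0.641 0.373] [[0.42, -0.87, -0.25], [0.91, 0.41, 0.11], [-0.0, -0.27, 0.96]] []
linchpin_head []
linchpin_ring []
linchpin_bar []
spindle_hole []
(array([0.28434137, 0.61222995, 0.23131112]), array([[-9.06956231e-01,  4.21224873e-01,  3.02960580e-05],
       [ 4.21224874e-01,  9.06956229e-01,  6.30678794e-05],
       [-9.11438984e-07,  6.99612594e-05, -9.99999998e-01]]), {'t': 0.75, 'q': array([-1.24408388,  0.47700523,  0.02237717,  1.55538309, -0.01146577,
        1.10926305, -0.08309758]), 'joint_vel': array([ 3.58998123e-04,  4.89233064e-04,  1.16854747e-03, -8.07972217e-04,
        7.59337287e-04,  4.66992844e-05, -1.20132230e-04]), 'joint_torque': array([ 1.02736998e-03, -5.96214652e+01,  1.60669841e+00, -2.81516039e+01,
        1.24984304e-02,  1.69924773e-03,  1.96278347e-05]), 'eef_pos': array([0.28434137, 0.61222995, 0.23131112]), 'tool_rot': array([7.98994116e-06, 2.15689324e-01, 9.76462039e-01, 3.40589632e-05]), 'contact_force': array([ 0.72581338, -0.38804595,  0.10239934]), 'torque': array([ 0.01835839,  0.05603539, -0.00345979]), 'grasp_force': 0.0, 'gripper_width': 1.0007078711949888})
```

View pics/scene0.png

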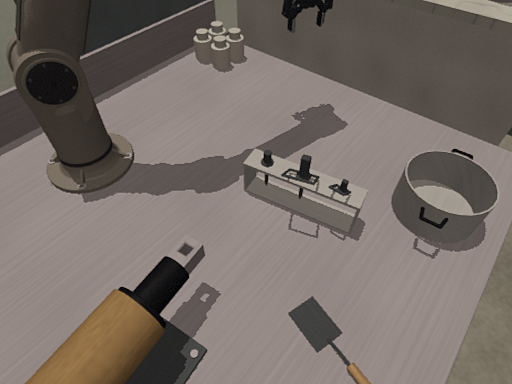

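View pics/a.png

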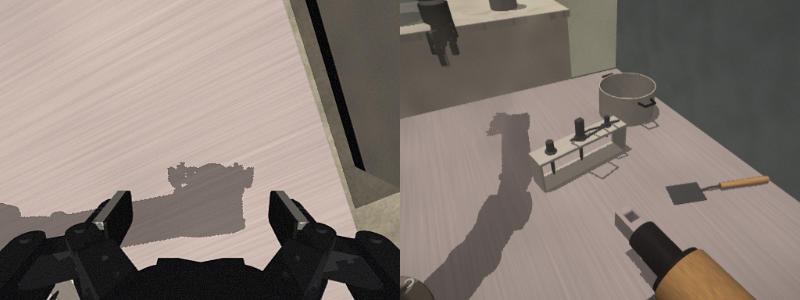

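Scene shows the rack with the big pin in the middle (305,168) and the spindle hole at about (186,249). In the side view the pin is near (229,164) and the hole near (297,275), so the network's spindle_hole hits are wrong. I'll zoom in on both.

```bash
python3 - <<'E'
import cv2,numpy as np
s=cv2.imread('pics/scene0.png');d=cv2.imread('pics/side0.png')
def cr(i,x,y,w,h,k): 
    return cv2.resize(i[y:y+h,x:x+w],None,fx=k,fy=k,interpolation=cv2.INTER_CUBIC)
a=np.hstack([cr(s,240,140,100,70,4),cr(d,190,130,100,70,4)])
b=np.hstack([cr(s,130,225,100,75,4),cr(d,260,240,100,75,4)])
cv2.imwrite('pics/b.png',np.vstack([a,b]))
E
```

```text
(no output)
```

View pics/b.png

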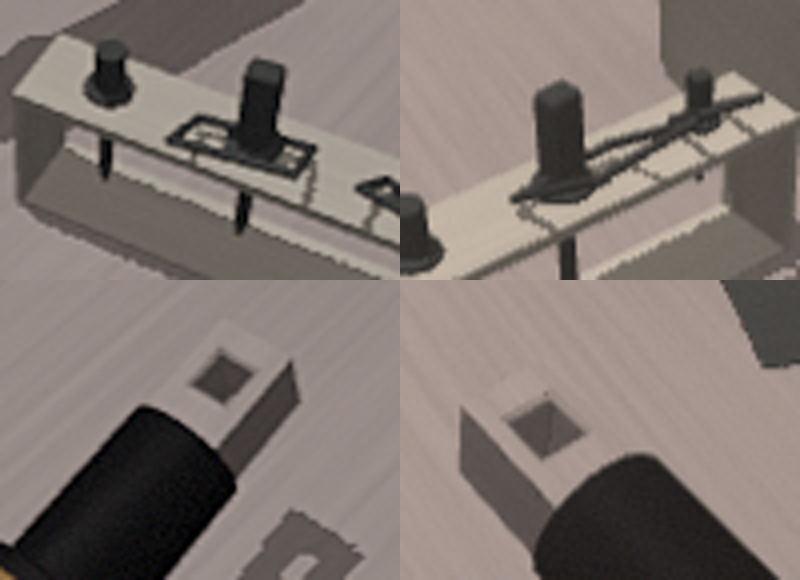

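```bash
cat >> h.py <<'E'
def ringpts(p,yaw,th=0.):
    ry=np.array([-np.sin(yaw),np.cos(yaw),0]); rx=np.array([np.cos(yaw),np.sin(yaw),0]); h=p-[0,0,.038]
    e=np.deg2rad(35)+th; u=-np.cos(e)*ry+np.sin(e)*np.array([0,0,1]); t=np.linspace(0,1,25)[:,None]
    return np.vstack([h+sx*.034*rx+t*.08*u for sx in(-1,1)]+[h+.08*u+(2*t-1)*.034*rx])
E
python3 - <<'E'
from h import *
S,D=cam('scene'),cam('side')
top,e=tri(ray(S,(306.3,156.8)),ray(D,(229.8,152.5)));print('top',top,e)
hole,e=tri(ray(S,(185.5,249)),ray(D,(296.3,276.8)));print('hole',hole,e, atz(S,(185.5,249),.15),atz(D,(296.3,276.8),.15))
for c,pp in((S,[(222,347),(253,366),(222,405),(190,378)]),(D,[(545,392),(586,430),(546,460),(503,424)])):
    ox,oy,bx=(130,225,0) if c is S else (260,240,400)
    print([atz(c,((u-bx)/4+ox,(v-280)/4+oy),.15)[:2].round(4).tolist() for u,v in pp])
p=top-[0,0,.014]
dts=[]
for c,(x,y) in((S,(272,150)),(D,(190,130))):
    g=c['img'].max(2); m=(g>85).astype(np.uint8); dts.append(cv2.distanceTransform(m,cv2.DIST_L2,5))
res=[]
for yaw in np.arange(0,360,3):
    P=ringpts(p,np.deg2rad(yaw)); s=[]
    for c,d in zip((S,D),dts):
        q=np.array([proj(c,X) for X in P]).round().astype(int); s.append(np.minimum(d[q[:,1],q[:,0]],8).mean())
    res.append((round(sum(s),2),yaw,np.round(s,2)))
for r in sorted(res,key=lambda r:r[0])[:8]: print(r)
yaw=np.deg2rad(min(res,key=lambda r:r[0])[1]); print('bar',ringpts(p,yaw)[62])
# rack edge direction, pins
print('rack dir', atz(S,(240+62/4,140+35/4),top[2]-.062)-atz(S,(366,190),top[2]-.062))
o=[]
for c,(x,y) in((S,(240,130)),(D,(190,120))):
    k=4; i=cv2.resize(c['img'][y:y+100,x:x+100],None,fx=k,fy=k,interpolation=cv2.INTER_CUBIC)[:,:,::-1].copy()
    for X in ringpts(p,yaw): cv2.circle(i,tuple(int(v) for v in (proj(c,X)-[x,y]+.5)*k),1,(0,0,255),-1)
    o.append(i)
cv2.imwrite('pics/c.png',np.hstack(o))
E
```

```text
top [0.53988345 0.24798137 0.16385358] [0.0002915630741769066, 0.0002915630741768687]
hole [ 0.49711433 -0.07754355  0.15035235] [0.00015288754976435954, 0.00015288754976448444] [ 0.49684359 -0.0772766   0.15      ] [ 0.49729212 -0.0774903   0.15      ]
[[0.4857, -0.0667], [0.5039, -0.0647], [0.5077, -0.0876], [0.4864, -0.0872]]
[[0.5059, -0.0636], [0.5097, -0.0854], [0.4898, -0.09], [0.4845, -0.0692]]
(np.float32(0.13), np.int64(18), array([0.03, 0.11], dtype=float32))
(np.float32(0.33), np.int64(15), array([0.12, 0.21], dtype=float32))
(np.float32(0.49), np.int64(21), array([0.31, 0.17], dtype=float32))
(np.float32(0.84), np.int64(12), array([0.47, 0.37], dtype=float32))
(np.float32(0.95), np.int64(24), array([0.63, 0.32], dtype=float32))
(np.float32(1.44), np.int64(9), array([0.88, 0.56], dtype=float32))
(np.float32(1.47), np.int64(27), array([0.91, 0.56], dtype=float32))
(np.float32(1.92), np.int64(30), array([1.16, 0.75], dtype=float32))
bar [0.560134   0.18565658 0.1577397 ]
rack dir [-0.27782434 -0.05173508  0.        ]
```

View pics/c.png

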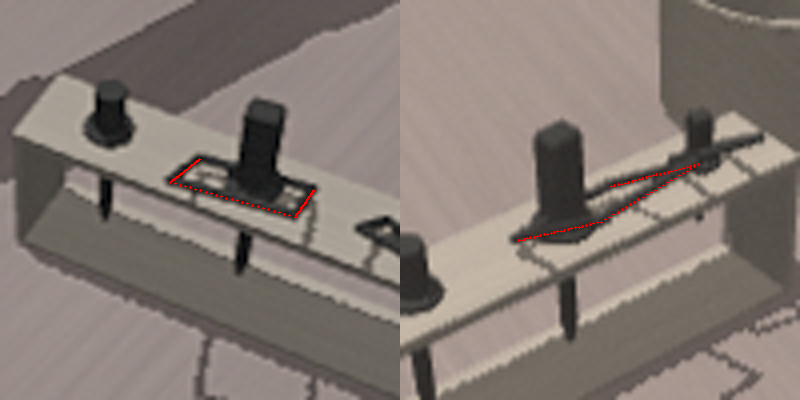

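The overlay fits at a pin yaw of about 17.5°, with the ring towards the spindle side. Next I'll work out the approach and the spindle yaw.

```bash
cat >> h.py <<'E'
def goal(pos,yawpin,kind='x',flip=False):
    # kind x: tool y along pin x ; 'y': tool y along pin y
    a=yawpin+(90 if kind=='y' else 0)+(180 if flip else 0); a=np.deg2rad(a)
    y=np.array([np.cos(a),np.sin(a),0]); z=np.array([0,0,-1.]); Rt=np.c_[np.cross(y,z),y,z]
    p,Rm,s=tool(); print('xyz',(Rm.T@(np.array(pos)-p)).round(4).tolist(),'rot',np.rad2deg(R.from_matrix(Rm.T@Rt).as_rotvec()).round(2).tolist(),'t',round(s['t'],2))
E
python3 - <<'E'
from h import *
goal([.540,.248,.215],17.5); goal([.540,.248,.215],17.5,flip=True)
S,D=cam('scene'),cam('side')
f=lambda c,u,v,bx,ox,oy:atz(c,((u-bx)/4+ox,(v-280)/4+oy),.15)[:2]
for a,b in((f(S,290,362,0,130,225),f(S,219,441,0,130,225)),(f(D,460,407,400,260,240),f(D,552,503,400,260,240))):
    d=a-b; print(a,b,np.rad2deg(np.arctan2(-d[0],d[1])))
E
```

```text
xyz [-0.3853, -0.2226, 0.0163] rot [0.0, -0.0, 47.59] t 0.85
xyz [-0.3853, -0.2226, 0.0163] rot [0.0, 0.0, -132.41] t 0.85
[ 0.5154396 -0.052508 ] [ 0.51964864 -0.10074184] 4.987174153008648
[ 0.47452787 -0.05516881] [ 0.48192587 -0.10634309] 8.225964848022523
```

```bash
python3 -m crank '[{"delta_rot":[0,0,47.6],"xyz":[-0.385,-0.223,0.0],"fingers":-1},{"delta_rot":[0,0,47.6],"xyz":[-0.385,-0.223,0.0],"fingers":-1},{"delta_rot":[0,0,47.6],"xyz":[-0.385,-0.223,0.0],"fingers":-1},{"delta_rot":[0,0,47.6],"xyz":[-0.385,-0.223,0.0],"fingers":-1},{"delta_rot":[0,0,47.6],"xyz":[-0.385,-0.223,0.0],"fingers":-1},{"delta_rot":[0,0,47.6],"xyz":[-0.385,-0.223,0.0],"fingers":-1},{"delta_rot":[0,0,47.6],"xyz":[-0.385,-0.223,0.0],"fingers":-1},{"delta_rot":[0,0,47.6],"xyz":[-0.385,-0.223,0.0],"fingers":-1},{"delta_rot":[0,0,47.6],"xyz":[-0.385,-0.223,0.0],"fingers":-1},{"delta_rot":[0,0,47.6],"xyz":[-0.385,-0.223,0.0],"fingers":-1}]' 40
python3 - <<'E'
from h import *
goal([.540,.248,.131],17.5)
W=cam('wrist');save(W,'w1.png')
for t in('linchpin_head','linchpin_bar'):print(t,[(np.round(r['pixel'],1).tolist(),round(r['score'],2)) for r in search_frame('wrist',t)][:3])
print(proj(W,[.540,.248,.164]),proj(W,[.540,.248,.150]))
E
```

```text
t: 1.95
eef_pos: [0.5437, 0.2398, 0.232]
tool_rot: [0.002, 0.596, 0.803, -0.0]
contact_force: [0.3, 0.1, 0.5]
gripper_width: 1.001
grasp_force: 0.0
xyz [0.0093, -0.0014, 0.1009] rot [0.11, 0.21, -0.67] t 1.95
linchpin_head [([252.0, 199.8], 0.79), ([249.1, 265.5], 0.69)]
linchpin_bar [([250.0, 263.3], 0.6)]
[254.88392736 198.07230795] [254.92905533 193.17790005]
```

View pics/w1.png

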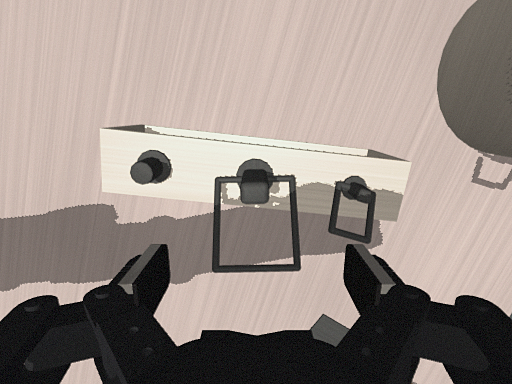

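The wrist view shows the pin head near (255,192), with the ring square to the image and folded back. I'll zoom in once to centre on the head.

```bash
python3 - <<'E'
import cv2,numpy as np
w=cv2.imread('pics/w1.png')[150:290,200:310]; w=np.clip(w.astype(float)*2.2,0,255).astype(np.uint8)
cv2.imwrite('pics/d.png',cv2.resize(w,None,fx=4,fy=4,interpolation=cv2.INTER_CUBIC))
E
```

```text
(no output)
```

View pics/d.png

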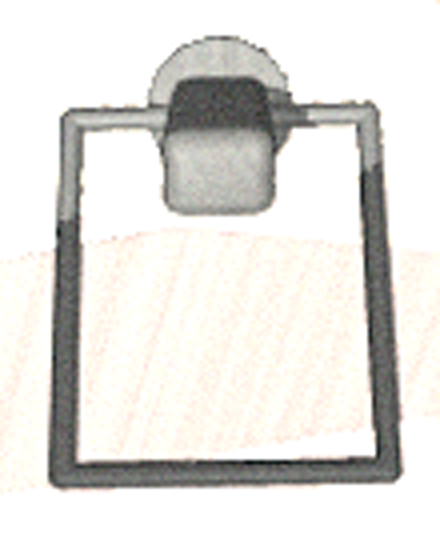

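```bash
python3 - <<'E'
from h import *
S,D,W=cam('scene'),cam('side'),cam('wrist')
print(proj(W,[.540,.248,.164]),atz(W,(254.8,192.8),.164))
rs=[ray(S,(306.3,156.8)),ray(D,(229.8,152.5)),ray(W,(254.8,192.8))]
print(tri(*rs)); p,Rm,s=tool();print(p,np.abs(s['joint_vel']).max())
save(W,'w2.png')
E
```

```text
[257.79347876 212.7196842 ] [0.53317768 0.26208327 0.164     ]
(array([0.53768055, 0.25720499, 0.15647759]), [0.002323708494740978, 0.005975949777965815, 0.004836534102935793])
[0.53857875 0.24967822 0.23117453] 0.005244175088215228
```

```bash
python3 - <<'E'
from h import *
a=cv2.imread('pics/w1.png');b=cv2.imread('pics/w2.png')
t=a[175:208,236:274]; r=cv2.matchTemplate(b,t,cv2.TM_CCOEFF_NORMED); _,v,_,l=cv2.minMaxLoc(r); print(v,l,'shift',l[0]-236,l[1]-175)
px=(254.8+l[0]-236,192.8+l[1]-175)
S,D,W=cam('scene'),cam('side'),cam('wrist')
print(px,proj(W,[.540,.248,.164]),atz(W,px,.164)); X,e=tri(ray(S,(306.3,156.8)),ray(D,(229.8,152.5)),ray(W,px)); print(X,e)
goal([X[0],X[1],X[2]-.033],17.5)
E
```

```text
0.8426392078399658 (239, 189) shift 3 14
(257.8, 206.8) [257.67830939 212.0975705 ] [0.53881702 0.25200365 0.164     ]
[0.53958258 0.25052312 0.16182861] [0.0008860606992422368, 0.0014157463324518422, 0.0009524524079646019]
xyz [0.0013, 0.0011, 0.1024] rot [-0.01, -0.02, 0.11] t 2.4
```

```bash
python3 -m crank '[{"delta_rot":[0,0,0],"xyz":[0.001,0.001,0.05],"fingers":-1},{"delta_rot":[0,0,0],"xyz":[0.001,0.001,0.08],"fingers":-1},{"delta_rot":[0,0,0],"xyz":[0.001,0.001,0.101],"fingers":-1},{"delta_rot":[0,0,0],"xyz":[0.001,0.001,0.101],"fingers":-1},{"delta_rot":[0,0,0],"xyz":[0.001,0.001,0.101],"fingers":-1},{"delta_rot":[0,0,0],"xyz":[0.001,0.001,0.101],"fingers":0},{"delta_rot":[0,0,0],"xyz":[0.001,0.001,0.101],"fingers":1},{"delta_rot":[0,0,0],"xyz":[0.001,0.001,0.101],"fingers":1},{"delta_rot":[0,0,0],"xyz":[0.001,0.001,0.101],"fingers":1},{"delta_rot":[0,0,0],"xyz":[0.001,0.001,0.101],"fingers":1}]' 60
python3 - <<'E'
from h import *
W=cam('wrist');save(W,'w3.png');goal([.54,.2505,.26],17.5); print(tool()[2]['gripper_width'],tool()[2]['grasp_force'])
E
```

```text
t: 3.4
eef_pos: [0.5404, 0.2492, 0.1309]
tool_rot: [0.0, 0.591, 0.806, 0.0]
contact_force: [-0.6, -0.6, 4.0]
gripper_width: 0.246
grasp_force: 58.7
xyz [0.0014, 0.0001, -0.1291] rot [0.03, -0.02, -0.01] t 3.45
0.24826739412485502 58.80673706531525
```

View pics/w3.png

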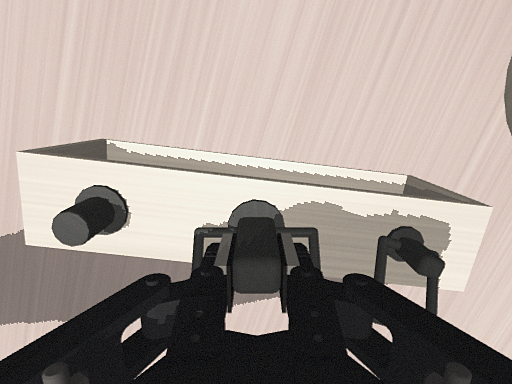

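```bash
python3 -m crank '[{"delta_rot":[0,0,0],"xyz":[0,0,-0.03],"fingers":1},{"delta_rot":[0,0,0],"xyz":[0,0,-0.06],"fingers":1},{"delta_rot":[0,0,0],"xyz":[0,0,-0.1],"fingers":1},{"delta_rot":[0,0,0],"xyz":[0,0,-0.14],"fingers":1},{"delta_rot":[0,0,0],"xyz":[0,0,-0.17],"fingers":1},{"delta_rot":[0,0,0],"xyz":[0,0,-0.17],"fingers":1},{"delta_rot":[0,0,0],"xyz":[0,0,-0.17],"fingers":1}]' 60
python3 - <<'E'
from h import *
goal([.4973,-.0778,.30],6.5); print(tool()[0],tool()[2]['gripper_width'])
E
```

```text
t: 4.15
eef_pos: [0.54, 0.249, 0.3]
tool_rot: [-0.0, 0.591, 0.806, 0.0]
contact_force: [-0.7, 0.0, -3.3]
gripper_width: 0.248
grasp_force: 60.1
xyz [-0.2988, -0.1389, -0.0001] rot [-0.0, -0.01, 10.99] t 4.15
[0.53997333 0.24896626 0.29998221] 0.24753969574681856
```

```bash
python3 -m crank '[{"delta_rot":[0,0,2],"xyz":[-0.03,-0.014,0],"fingers":1},{"delta_rot":[0,0,4],"xyz":[-0.07,-0.032,0],"fingers":1},{"delta_rot":[0,0,6],"xyz":[-0.11,-0.051,0],"fingers":1},{"delta_rot":[0,0,8],"xyz":[-0.15,-0.07,0],"fingers":1},{"delta_rot":[0,0,9],"xyz":[-0.19,-0.088,0],"fingers":1},{"delta_rot":[0,0,10],"xyz":[-0.23,-0.107,0],"fingers":1},{"delta_rot":[0,0,11],"xyz":[-0.265,-0.123,0],"fingers":1},{"delta_rot":[0,0,11],"xyz":[-0.29,-0.135,0],"fingers":1},{"delta_rot":[0,0,11],"xyz":[-0.299,-0.139,0],"fingers":1},{"delta_rot":[0,0,11],"xyz":[-0.299,-0.139,0],"fingers":1}]'
python3 -m crank '[{"delta_rot":[0,0,0],"xyz":[0,0,0],"fingers":1},{"delta_rot":[0,0,0],"xyz":[0,0,0],"fingers":1},{"delta_rot":[0,0,0],"xyz":[0,0,0],"fingers":1}]'
python3 - <<'E'
from h import *
S,D=cam('scene'),cam('side'); p,Rm,s=tool(); print(p)
o=[]
for n,c in(('s',S),('d',D)):
    save(c,n+'5.png')
    k=4; q=proj(c,[.4973,-.0778,.18]); x,y=(q-[50,80]).astype(int); x=max(x,0);y=max(y,0)
    i=cv2.resize(c['img'][y:y+145,x:x+100],None,fx=k,fy=k,interpolation=cv2.INTER_CUBIC)[:,:,::-1]; i=np.clip(i*1.6,0,255).astype(np.uint8)
    o.append(i); print(n,x,y,i.shape, 'tip',proj(c,p-[0,0,.111]),'collar',proj(c,p-[0,0,.029]),'hole',proj(c,[.4973,-.0778,.15]))
    for X in [p-[0,0,.111],p-[0,0,.029],[.4973,-.0778,.15]]: cv2.circle(i,tuple(int(v) for v in (proj(c,X)-[x,y]+.5)*k),3,(0,0,255),1)
cv2.imwrite('pics/e.png',np.hstack(o))
E
```

```text
t: 5.15
eef_pos: [0.4965, -0.0788, 0.299]
tool_rot: [-0.001, 0.667, 0.745, -0.001]
contact_force: [-0.2, 1.5, -2.0]
gripper_width: 0.249
grasp_force: 59.8
t: 5.45
eef_pos: [0.4977, -0.0764, 0.3]
tool_rot: [-0.0, 0.665, 0.747, -0.0]
contact_force: [-0.4, -0.4, -2.2]
gripper_width: 0.247
grasp_force: 59.8
[ 0.49766814 -0.07695377  0.30017132]
s 132 160 (580, 400, 3) tip [182.67764045 237.2875434 ] collar [174.65936048 208.23451655] hole [185.46377412 249.33443481]
d 247 183 (580, 400, 3) tip [298.00693189 258.47694375] collar [302.10022673 214.81489286] hole [296.41893252 276.94994268]
```

View pics/e.png

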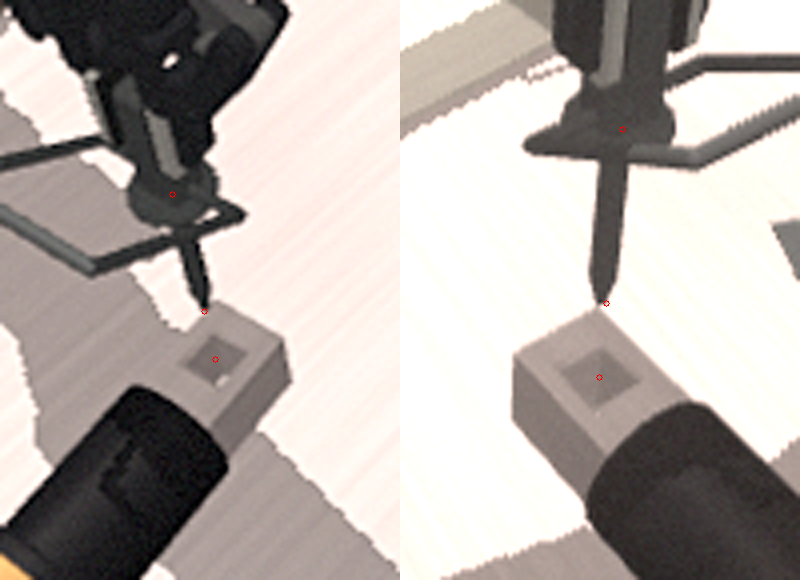

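```bash
python3 -m crank '[{"delta_rot":[0,0,0],"xyz":[-0.001,0,0.02],"fingers":1},{"delta_rot":[0,0,0],"xyz":[-0.001,0,0.04],"fingers":1},{"delta_rot":[0,0,0],"xyz":[-0.001,0,0.06],"fingers":1},{"delta_rot":[0,0,0],"xyz":[-0.001,0,0.08],"fingers":1},{"delta_rot":[0,0,0],"xyz":[-0.001,0,0.1],"fingers":1},{"delta_rot":[0,0,0],"xyz":[-0.001,0,0.11],"fingers":1},{"delta_rot":[0,0,0],"xyz":[-0.001,0,0.115],"fingers":1},{"delta_rot":[0,0,0],"xyz":[-0.001,0,0.117],"fingers":1},{"delta_rot":[0,0,0],"xyz":[-0.001,0,0.117],"fingers":1}]'

```

```text
t: 6.45
eef_pos: [0.498, -0.0789, 0.1838]
tool_rot: [0.0, 0.666, 0.746, 0.0]
contact_force: [0.3, -0.3, -2.0]
gripper_width: 0.25
grasp_force: 59.9
```

```bash
python3 -m crank '[{"delta_rot":[0,0,0],"xyz":[0,0,0.002],"fingers":1},{"delta_rot":[0,0,0],"xyz":[0,0,0.004],"fingers":1},{"delta_rot":[0,0,0],"xyz":[0,0,0.005],"fingers":1},{"delta_rot":[0,0,0],"xyz":[0,0,0.005],"fingers":1}]'

```

```text
t: 6.85
eef_pos: [0.4983, -0.079, 0.1808]
tool_rot: [0.0, 0.666, 0.746, 0.001]
contact_force: [-8.1, 1.7, 20.8]
gripper_width: 0.249
grasp_force: 63.0
```

```bash
python3 -m crank '[{"delta_rot":[0,0,0],"xyz":[0,0,-0.001],"fingers":0.2},{"delta_rot":[0,0,0],"xyz":[0,0,-0.001],"fingers":-0.2},{"delta_rot":[0,0,0],"xyz":[0,0,-0.001],"fingers":-0.2},{"delta_rot":[0,0,0],"xyz":[0,0,-0.03],"fingers":-0.2},{"delta_rot":[0,0,0],"xyz":[0,0,-0.07],"fingers":-0.2},{"delta_rot":[0,0,0],"xyz":[0,0,-0.1],"fingers":-0.2},{"delta_rot":[0,0,0],"xyz":[0,0,-0.12],"fingers":-0.2},{"delta_rot":[0,0,0],"xyz":[0,0,-0.12],"fingers":-0.2},{"delta_rot":[0,0,0],"xyz":[0,0,-0.12],"fingers":-0.2}]'
python3 - <<'E'
from h import *
S,D=cam('scene'),cam('side'); p,Rm,s=tool(); print(p)
o=[]; g=np.array([.4975,-.0778,.198])
for n,c in(('s',S),('d',D)):
    save(c,n+'6.png')
    for t in('linchpin_head','linchpin_bar'):print(n,t,[(np.round(r['pixel'],1).tolist(),round(r['score'],2)) for r in search_frame({'s':'scene','d':'side'}[n],t)][:3])
    k=4; q=proj(c,[.4973,-.0778,.18]); x,y=(q-[50,80]).astype(int); x=max(x,0);y=max(y,0)
    i=cv2.resize(c['img'][y:y+145,x:x+100],None,fx=k,fy=k,interpolation=cv2.INTER_CUBIC)[:,:,::-1]; i=np.clip(i*1.6,0,255).astype(np.uint8)
    o.append(i); print(n,x,y)
    for X in np.vstack([ringpts(g,np.deg2rad(6.5)),[g+[0,0,.014]]]): cv2.circle(i,tuple(int(v) for v in (proj(c,X)-[x,y]+.5)*k),1,(0,0,255),-1)
cv2.imwrite('pics/f.png',np.hstack(o)); print(ringpts(g,np.deg2rad(6.5))[62])
E
```

```text
t: 7.75
eef_pos: [0.4975, -0.0788, 0.298]
tool_rot: [-0.0, 0.666, 0.746, 0.0]
contact_force: [0.2, 0.7, -0.6]
gripper_width: 0.606
grasp_force: 0.0
[ 0.49683467 -0.07876154  0.29698159]
s linchpin_head [([179.6, 249.3], 0.67)]
s linchpin_bar [([157.5, 263.2], 0.76)]
s 132 160
d linchpin_head [([303.8, 275.3], 0.72)]
d linchpin_bar [([324.7, 282.7], 0.91)]
d 247 183
[ 0.50491845 -0.14291091  0.20588611]
```

View pics/f.png

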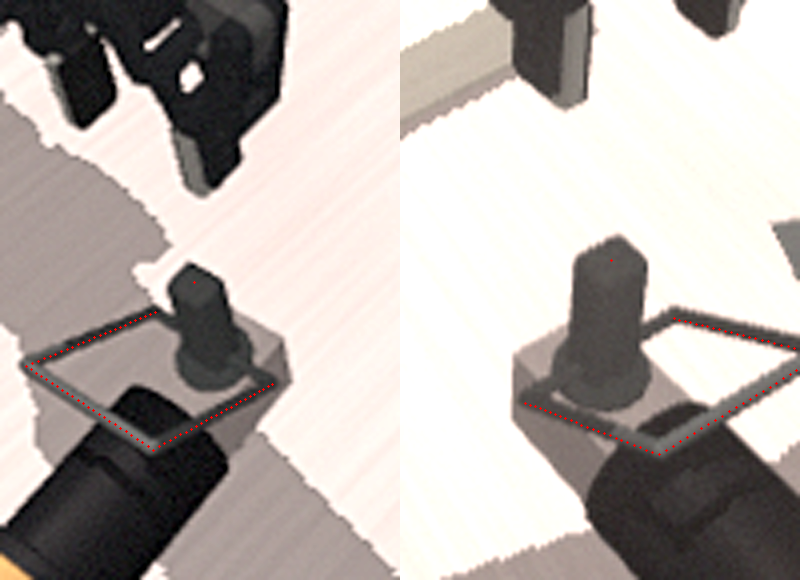

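Pin is seated and the model ring overlays the real one. I'll work out the bar cage pose.

```bash
python3 - <<'E'
from h import *
print(tool()[2]['q'].round(2)); b=[.505,-.143,.30]
goal(b,6.5,'y'); goal(b,6.5,'y',flip=True)
E
```

```text
[-0.47  0.13  0.57  1.9  -0.08  1.13  0.24]
xyz [-0.0646, 0.0005, -0.0026] rot [-0.08, -0.07, -90.02] t 8.05
xyz [-0.0646, 0.0005, -0.0026] rot [-0.07, 0.08, 89.98] t 8.05
```

```bash
python3 -m crank '[{"delta_rot":[0,0,-90],"xyz":[-0.065,0,0],"fingers":0.3},{"delta_rot":[0,0,-90],"xyz":[-0.065,0,0],"fingers":0.3},{"delta_rot":[0,0,-90],"xyz":[-0.065,0,0],"fingers":0.3},{"delta_rot":[0,0,-90],"xyz":[-0.065,0,0],"fingers":0.3},{"delta_rot":[0,0,-90],"xyz":[-0.065,0,0],"fingers":0.3},{"delta_rot":[0,0,-90],"xyz":[-0.065,0,0],"fingers":0.3},{"delta_rot":[0,0,-90],"xyz":[-0.065,0,0],"fingers":0.3},{"delta_rot":[0,0,-90],"xyz":[-0.065,0,0],"fingers":0.3},{"delta_rot":[0,0,-90],"xyz":[-0.065,0,0],"fingers":0.3},{"delta_rot":[0,0,-90],"xyz":[-0.065,0,0],"fingers":0.3}]' 20
python3 -m crank '[{"delta_rot":[0,0,-13],"xyz":[0,0,0],"fingers":0.3},{"delta_rot":[0,0,-13],"xyz":[0,0,0],"fingers":0.3},{"delta_rot":[0,0,-13],"xyz":[0,0,0],"fingers":0.3},{"delta_rot":[0,0,-13],"xyz":[0,0,0],"fingers":0.3},{"delta_rot":[0,0,-13],"xyz":[0,0,0],"fingers":0.3}]'
python3 - <<'E'
from h import *
goal([.505,-.143,.195],6.5,'y');p,Rm,s=tool();print(p,s['q'].round(2),s['gripper_width'])
E
```

```text
t: 9.05
eef_pos: [0.5047, -0.1435, 0.2978]
tool_rot: [-0.0, -0.01, 1.0, -0.0]
contact_force: [-0.2, 0.5, 0.3]
gripper_width: 0.349
grasp_force: 0.0
t: 9.55
eef_pos: [0.5049, -0.1435, 0.2981]
tool_rot: [-0.0, -0.12, 0.993, 0.0]
contact_force: [-0.4, 0.5, 0.7]
gripper_width: 0.351
grasp_force: 0.0
xyz [-0.0003, 0.0004, 0.1031] rot [0.0, -0.02, 7.24] t 9.55
[ 0.50488789 -0.14349037  0.29810167] [-0.2   0.17  0.41  1.85 -0.07  1.14  2.05] 0.3513080631526247
```

```bash
python3 -m crank '[{"delta_rot":[0,0,7.2],"xyz":[0,0,0.03],"fingers":0.3},{"delta_rot":[0,0,7.2],"xyz":[0,0,0.06],"fingers":0.3},{"delta_rot":[0,0,7.2],"xyz":[0,0,0.085],"fingers":0.3},{"delta_rot":[0,0,7.2],"xyz":[0,0,0.103],"fingers":0.3},{"delta_rot":[0,0,7.2],"xyz":[0,0,0.103],"fingers":0.3},{"delta_rot":[0,0,7.2],"xyz":[0,0,0.103],"fingers":0.7},{"delta_rot":[0,0,7.2],"xyz":[0,0,0.103],"fingers":0.7},{"delta_rot":[0,0,7.2],"xyz":[0,0,0.103],"fingers":0.7}]' 20
python3 - <<'E'
from h import *
S,D=cam('scene'),cam('side');goal([.505,-.143,.195],6.5,'y');p,Rm,s=tool();print(p,s['gripper_width'],s['grasp_force'])
cv2.imwrite('pics/g.png',np.hstack([np.clip(1.6*cv2.resize(c['img'][y:y+120,x:x+100],None,fx=4,fy=4)[:,:,::-1],0,255).astype(np.uint8) for c,x,y in((S,110,185),(D,270,205))]))
h=np.array([.4975,-.0778,.160]);ry=np.array([-np.sin(.1134),np.cos(.1134),0])
for e in(36,45,55,65,75,85,95,105,115):
    e=np.deg2rad(e);X=h+.08*(-np.cos(e)*ry+np.sin(e)*np.array([0,0,1]))-[0,0,.012]; print((Rm.T@(X-p)).round(3).tolist())
E
```

```text
t: 10.35
eef_pos: [0.5057, -0.1436, 0.1965]
tool_rot: [0.001, -0.058, 0.998, -0.0]
contact_force: [-0.5, -0.1, -0.1]
gripper_width: 0.148
grasp_force: 0.0
xyz [0.0004, 0.0006, 0.0011] rot [-0.01, 0.09, 0.13] t 10.45
[ 0.50545253 -0.14356645  0.19614037] 0.14954363653177732 0.0
[0.0, 0.002, 0.001]
[0.0, 0.01, -0.008]
[0.0, 0.02, -0.017]
[0.0, 0.032, -0.024]
[0.0, 0.046, -0.029]
[0.0, 0.059, -0.032]
[0.0, 0.073, -0.032]
[0.0, 0.087, -0.029]
[0.0, 0.1, -0.024]
```

View pics/g.png

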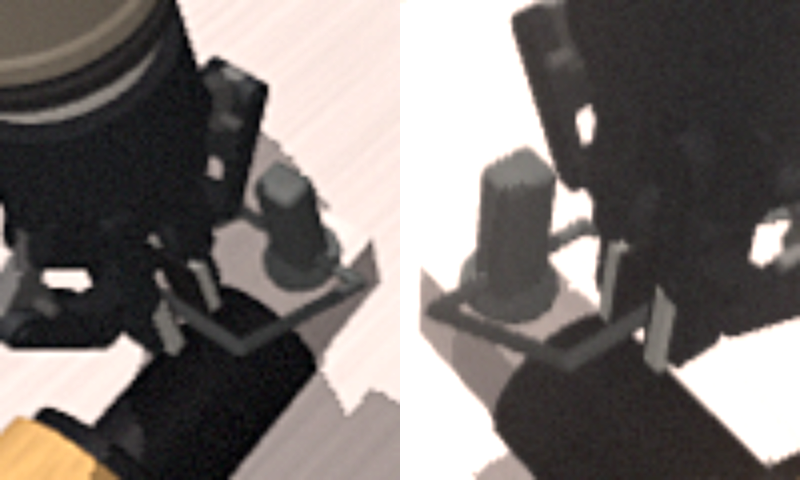

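The cage sits round the bar in both views. I'll check how high the outer knuckle is relative to the pin head.

```bash
python3 - <<'E'
from h import *
S,D=cam('scene'),cam('side');print(tri(ray(S,(110+228/4,185+218/4)),ray(D,(270+178/4,205+190/4))),tool()[0])
E
```

```text
(array([ 0.50231402, -0.10674176,  0.22630263]), [0.001879190733038426, 0.0018791907330383436]) [ 0.50519793 -0.14351235  0.19578922]
```

```bash
python3 -m crank '[{"delta_rot":[0,0,0],"xyz":[0,0.011,-0.005],"fingers":0.7},{"delta_rot":[0,0,0],"xyz":[0,0.021,-0.014],"fingers":0.7},{"delta_rot":[0,0,0],"xyz":[0,0.033,-0.022],"fingers":0.7},{"delta_rot":[0,0,0],"xyz":[0,0.046,-0.028],"fingers":0.7},{"delta_rot":[0,0,0],"xyz":[0,0.058,-0.032],"fingers":0.7},{"delta_rot":[0,0,0],"xyz":[0,0.07,-0.033],"fingers":0.7},{"delta_rot":[0,0,0],"xyz":[0,0.082,-0.032],"fingers":0.7},{"delta_rot":[0,0,0],"xyz":[0,0.094,-0.029],"fingers":0.7},{"delta_rot":[0,0,0],"xyz":[0,0.102,-0.026],"fingers":0.7},{"delta_rot":[0,0,0],"xyz":[0,0.102,-0.026],"fingers":0.7}]' 20
python3 - <<'E'
from h import *
S,D=cam('scene'),cam('side');print(tool()[0])
cv2.imwrite('pics/i.png',np.hstack([np.clip(1.6*cv2.resize(c['img'][y:y+120,x:x+100],None,fx=4,fy=4)[:,:,::-1],0,255).astype(np.uint8) for c,x,y in((S,140,175),(D,250,195))]))
for n in('scene','side'):
  for t in('linchpin_head','linchpin_bar'):print(n,t,[(np.round(r['pixel'],1).tolist(),round(r['score'],2)) for r in search_frame(n,t)][:3])
g=np.array([.4975,-.0778,.198])
for c in(S,D): print('pred bar',[proj(c,ringpts(g,.113,np.deg2rad(e-35))[62]).round(1).tolist() for e in(36,60,90,112)],'head',proj(c,g))
E
```

```text
t: 11.55
eef_pos: [0.4926, -0.0406, 0.2205]
tool_rot: [-0.001, -0.059, 0.998, 0.0]
contact_force: [-0.2, 0.1, 0.0]
gripper_width: 0.151
grasp_force: 0.1
[ 0.49297069 -0.04232405  0.22102602]
scene linchpin_head [([188.3, 236.0], 0.56)]
scene linchpin_bar [([207.2, 229.7], 0.79)]
side linchpin_head [([296.3, 258.7], 0.73)]
side linchpin_bar [([264.1, 237.0], 0.96)]
pred bar [[153.8, 260.6], [161.8, 241.8], [177.5, 220.3], [189.9, 210.1]] head [181.46192186 234.7244738 ]
pred bar [[332.0, 282.4], [320.4, 257.9], [300.7, 232.9], [286.4, 223.0]] head [298.63715556 254.64964939]
```

The networks put the bar past upright, beyond the head on the free-end side. Moving on in +y keeps the rear finger pushing it until it drops out below the tips.

```bash
python3 -m crank '[{"delta_rot":[0,0,0],"xyz":[0,0.012,0],"fingers":0.7},{"delta_rot":[0,0,0],"xyz":[0,0.024,0],"fingers":0.7},{"delta_rot":[0,0,0],"xyz":[0,0.036,0],"fingers":0.7},{"delta_rot":[0,0,0],"xyz":[0,0.048,0],"fingers":0.7},{"delta_rot":[0,0,0],"xyz":[0,0.06,0],"fingers":0.7},{"delta_rot":[0,0,0],"xyz":[0,0.07,-0.02],"fingers":0.7},{"delta_rot":[0,0,0],"xyz":[0,0.08,-0.06],"fingers":0.7},{"delta_rot":[0,0,0],"xyz":[0,0.12,-0.1],"fingers":0.7},{"delta_rot":[0,0,0],"xyz":[0,0.16,-0.12],"fingers":0.7},{"delta_rot":[0,0,0],"xyz":[0,0.18,-0.12],"fingers":0.7}]' 20
python3 - <<'E'
from h import *
S,D=cam('scene'),cam('side');save(S,'s9.png');save(D,'d9.png');print(tool()[0],tool()[2]['t'])
for n in('scene','side'):
  for t in('linchpin_head','linchpin_bar','linchpin_ring'):print(n,t,[(np.round(r['pixel'],1).tolist(),round(r['score'],2)) for r in search_frame(n,t)][:3])
g=np.array([.4975,-.0778,.198])
for n,c in(('scene',S),('side',D)):
  print('bar',[proj(c,ringpts(g,.113,th)[62]).round(1).tolist() for th in(2.53,3.2,3.97)],'head',proj(c,g))
  dt=cv2.distanceTransform((c['img'].max(2)>85).astype(np.uint8),cv2.DIST_L2,5)
  for th in(0,1.6,2.5,3.,3.5,3.8,3.97):
    q=np.array([proj(c,X) for X in ringpts(g,.113,th)]).round().astype(int); d=dt[q[:,1],q[:,0]]; print(th,[d[:25].mean().round(2),d[25:50].mean().round(2),d[50:].mean().round(2)])
E
```

```text
t: 12.85
eef_pos: [0.4729, 0.1419, 0.3452]
tool_rot: [0.003, -0.06, 0.998, 0.002]
contact_force: [-0.2, -0.4, -0.8]
gripper_width: 0.155
grasp_force: 0.0
[0.47163946 0.14142386 0.34208794] 12.95
scene linchpin_head [([186.0, 243.3], 0.78)]
scene linchpin_bar [([201.2, 261.6], 0.5)]
scene linchpin_ring [([203.2, 265.4], 0.46)]
side linchpin_head [([296.0, 268.5], 0.86)]
side linchpin_bar [([272.7, 294.7], 0.45)]
side linchpin_ring [([273.8, 305.3], 0.76)]
bar [[211.9, 216.0], [208.8, 236.7], [194.1, 263.8]] head [181.46192186 234.7244738 ]
0 [np.float32(13.59), np.float32(0.26), np.float32(7.15)]
1.6 [np.float32(8.84), np.float32(5.08), np.float32(17.9)]
2.5 [np.float32(4.17), np.float32(4.74), np.float32(13.34)]
3.0 [np.float32(0.78), np.float32(7.4), np.float32(4.17)]
3.5 [np.float32(0.1), np.float32(4.78), np.float32(3.93)]
3.8 [np.float32(0.3), np.float32(0.55), np.float32(0.36)]
3.97 [np.float32(1.16), np.float32(0.74), np.float32(1.55)]
bar [[264.9, 238.9], [270.8, 266.7], [289.7, 300.3]] head [298.63715556 254.64964939]
0 [np.float32(1.66), np.float32(11.22), np.float32(7.15)]
1.6 [np.float32(16.28), np.float32(9.56), np.float32(26.39)]
2.5 [np.float32(18.49), np.float32(3.31), np.float32(25.78)]
3.0 [np.float32(11.64), np.float32(0.26), np.float32(16.17)]
3.5 [np.float32(4.7), np.float32(0.31), np.float32(2.46)]
3.8 [np.float32(0.43), np.float32(0.59), np.float32(1.89)]
3.97 [np.float32(1.0), np.float32(2.51), np.float32(1.82)]
```

```bash
python3 -m crank '[{"delta_rot":[0,0,0],"xyz":[0,0,0],"fingers":0.7},{"delta_rot":[0,0,0],"xyz":[0,0,0],"fingers":0.7},{"delta_rot":[0,0,0],"xyz":[0,0,0],"fingers":0.7},{"delta_rot":[0,0,0],"xyz":[0,0,0],"fingers":0.7},{"delta_rot":[0,0,0],"xyz":[0,0,0],"fingers":0.7}]'
python3 - <<'E'
from h import *
from scipy.optimize import minimize
S,D=cam('scene'),cam('side')
g=np.array([.4975,-.0778,.198])
dts=[cv2.distanceTransform((c['img'].max(2)>85).astype(np.uint8),cv2.DIST_L2,5) for c in(S,D)]
def cost(v,det=False):
    P=ringpts(g+[v[0]/1e3,v[1]/1e3,v[2]/1e3],np.deg2rad(v[3]),v[4]); s=[]
    for c,d in zip((S,D),dts):
        q=np.array([proj(c,X) for X in P]).astype(np.float32); e=np.minimum(cv2.remap(d,q[:,:1],q[:,1:],1),6); s+=[e[:25].mean(),e[25:50].mean(),e[50:].mean()]
    return np.round(s,2) if det else sum(s)+.002*(v[0]**2+v[1]**2+v[2]**2)+.002*(v[3]-6.5)**2
for th in(3.,3.5,3.8,3.97):
    r=minimize(cost,[0,0,0,6.5,th],method='Nelder-Mead',options=dict(initial_simplex=np.array([[0,0,0,6.5,th]]+[list(np.array([0,0,0,6.5,th])+np.eye(5)[i]*[3,3,3,5,.15][i]) for i in range(5)])))
    print(r.x.round(2),round(r.fun,2),cost(r.x,True))
for n in('scene','side'):
    m=cut_out(n,'linchpin_ring'); 
    if m: ys,xs=np.nonzero(m[0]['pixels']); print(n,m[0]['score'],xs.min(),xs.max(),ys.min(),ys.max()); a=m[0]['pixels'][::3,::2]; 
    if m: print('\n'.join(''.join('#' if k else '.' for k in row) for row in m[0]['pixels'][ys.min():ys.max()+1:2,xs.min():xs.max()+1]))
E
```

```text
t: 13.75
eef_pos: [0.4723, 0.1366, 0.3413]
tool_rot: [-0.0, -0.058, 0.998, 0.0]
contact_force: [0.6, -0.3, 0.1]
gripper_width: 0.15
grasp_force: 0.0
[ 0.89 -7.66  7.34  1.86  3.05] 18.47 [0.68 3.63 4.44 4.03 0.88 4.55]
[-2.1   3.61  2.95  8.76  3.92] 2.8 [0.22 0.05 0.33 0.02 0.68 1.44]
[-2.1   3.72  4.44  9.37  3.93] 2.76 [0.25 0.05 0.34 0.   0.6  1.43]
[-1.91  3.73  2.33  8.88  3.92] 2.8 [0.2  0.07 0.34 0.02 0.7  1.41]
side 0.67 269 312 263 308
..........................................##
.........................................###
........................................###.
........................................###.
............................................
............................................
............................................
............................................
............................................
.....###....................................
.....####...................................
....####....................................
....####....................................
....###.....................................
....###.....................................
...###......................................
...###......................................
...##.......................................
..###......#####............................
..###...########............................
.############...............................
.########...................................
.#####......................................
```

Ring fits at about 3.92, hanging round the spindle. I'll confirm that the collar is still seated.

```bash
python3 - <<'E'
from h import *
S,D=cam('scene'),cam('side'); k=4; px=[];old=[]
for c,f in((S,'s6.png'),(D,'d6.png')):
    a=cv2.cvtColor(cv2.imread('pics/'+f),6); b=cv2.cvtColor(c['img'],7)
    u,v=proj(c,[.4975,-.0778,.206]).astype(int); up=lambda i:cv2.resize(i,None,fx=k,fy=k,interpolation=cv2.INTER_CUBIC)
    t=up(a[v-10:v+10,u-12:u+12]); r=cv2.matchTemplate(up(b[v-25:v+25,u-27:u+27]),t,cv2.TM_CCOEFF_NORMED); _,s,_,l=cv2.minMaxLoc(r)
    d=np.array([l[0]/k-15,l[1]/k-15]); print(s,d); q=proj(c,[.4975,-.0778,.206]); px.append(ray(c,q+d))
X,e=tri(*px); print((X-[.4975,-.0778,.206]).round(4),e)
E
```

```text
0.8111808896064758 [ 2. -2.]
0.8986008167266846 [-2.5  -2.25]
[-0.0006  0.0052 -0.0003] [0.00011394810925453921, 0.00011394810925454954]
```

The head slid about 5 mm in +y within the hole's clearance. Its height is unchanged, so the collar is still seated, and the robot is well clear.

```bash
python3 -c "
from station import job; print(job.hand_in())"
```

```text
the job is handed in; nothing more can be done
None
```

The big linchpin is in the spindle hole with its collar seated, its ring measures about 3.92 rad (closed stop 3.97) so it hangs round the free end with the bar underneath, and the job is handed in; no verdict came back.

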